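# Catch the cheese chunks from the sample chute

### The arm

A 6-joint arm with a two-finger parallel gripper is mounted at the origin on the work surface. World frame = base frame: x ahead of the robot, y to its left, z up, the work surface at z = 0. Lengths are in m, angles in rad, forces in N, time in s.
With the tool pointing down it reaches from about 0.4 to 0.925 m from the base axis. Payload 12.5 kg.
Tool frame: the origin (TCP) lies on the front face of the gripper's body, between the roots of the fingers; the fingertips stand 78 mm ahead of it and the grasp point (between the pads) lies 59 mm ahead of it; z points along the fingers, y is the direction in which the jaws open and shut (so a half turn about z gives the same grasp; the last joint's range is limited). The gripper opens to 95 mm and grips with 3 to 60 N. Pads are 20 mm wide; open, the fingers measure 119 mm over their backs; the gripper's body (75 mm by 180 mm) begins 59 mm behind the grasp point.
Start: joints at [-1.281, 0.491, 1.559, -0, 1.092, -0.106], TCP at [0.241, -0.577, 0.292] pointing down, gripper open.
Joint ranges: [-3.1, 3.1], [-0.84, 2.19], [0.05, 2.79], [-1.13, 4.28], [0.06, 2.93], [-2.69, 2.69]. Speed limits (rad/s): [2.22, 2.22, 2.79, 3.14, 3.14, 3.14].

### API

Orientations are given as a unit quaternion [x, y, z, w].
In Python, from cell import robot gives the robot as it stands. Calls block until the motion is done:
- robot.move_to(position, orientation): joint-space move of the TCP to a pose.
- robot.move_linear(position, rot=None, feed=0.15, contact_N=None): straight line of the TCP; rot=None keeps the orientation; feed is the mean speed in m/s. With contact_N (N) it stops when the force on the tool has changed by that much, and returns True; else False.
- robot.movej(angles): joint-space move.
- robot.let_go() and robot.grab(strength=None): open the fingers fully, or close them until they stop; strength is the grip in N (None keeps the last).
- robot.dwell(seconds).
- robot.ik(position, orientation): joint angles nearest the present ones, or None.
- robot.get_image(name): name is "scene" or "top" or "wrist"; returns a dict with "frame" (420x560x3 uint8, red, green, blue), "camera_matrix" (3x3 intrinsics, pixels), "R" (3x3) and "t" (3): a world point X has camera coordinates R X + t; the wrist camera has in their place "tool_from_camera" (4x4, takes a point from camera to tool coordinates, whose origin is the TCP and whose axes are the flange's). Camera axes: x right, y down, z forward; pixel columns grow to the right and rows downward; lengths in m; the calibration is good to about 2 mm. A picture is of the moment at which its call begins: read the wrist's pose just before it. There is no depth.
A pose or a line that the arm cannot do raises robot.Unreachable and nothing moves.
- robot.job_done(): hands the job in, once; it reports no verdict.
Readings, each from a call of its own:
- robot.read_clock(): time.
- robot.read_joints(): joint angles.
- robot.read_dq(): joint speeds.
- robot.read_effort(): joint torques, N m.
- robot.read_eef_pos(): TCP position.
- robot.read_eef_rot(): TCP orientation.
- robot.read_ft_force(): force on the tool from outside, world axes, zero at the start.
- robot.read_wrist_torque(): the same for the moment, N m.
- robot.read_finger_gap(): finger opening in m.
Only numpy, scipy, OpenCV 4.12 (cv2) and the standard library are available. Lean on these libraries where they do the work, as an engineer would, in place of code of your own. Each camera call takes 0.05 s, during which the arm holds its last target.

### The job

Take the deep pan with the handle, hold it up level under the lip of the cheese chute and push the chute's press plate in with the pan until both cheese chunks have slid down into the pan. Then set the pan back down upright about where it stood, with both chunks in it, and let go of it. Let no chunk fall on the table.

Things in the scene. Friction and masses are not known exactly. Their poses are not given: they have to be found in the camera images.
- pan: Deep metal pan: rim 120 mm across, 55 mm high, walls 4 mm, inside 112 mm across at the rim, 96 mm at the floor. Loose, 0.18 kg. Origin: centre of its underside, z up. Its black handle points along -x: a flat-sided bar 16 mm wide, from 57 to 172 mm from the centre and 28 to 52 mm above the underside; grip it 130 mm from the centre. Not the flat skimmer with the like handle on the other side.
- chute: Fixed machine with an open metal trough, 44 mm wide inside, sloping down at 40 degrees to its -x side, which faces the robot. Origin: on the table top under its column, z up. The lip (low end of the trough): x = -100 mm, y = 0, top edge 200 mm, underside 195 mm above the table. Tall: trough's upper end 340 mm, gate guides over the lip 270 mm. Under the lip it is free back to the press plate; base from x = -45 mm.
- plate (a joint): Travel of the grey upright press plate under the lip: 0 out, 0.030 m fully in. 150 mm wide, centred on the chute's y = 0, 90 to 165 mm above the table; front face at chute x = -93 mm when out. Pushing it along the chute's +x lifts the gate, wide enough from 0.020 m on; light spring, 1 to 4 N, shuts it again. Fully in, a pan pressing with its far rim has its centre at chute x = -123 mm.
- chunk_1: Lower of two chunks of firm cheese, 30 x 30 x 26 mm, 25 g, in the trough against the gate. Origin: its centre. Once the gate is open both slide off the lip within about a second and land 0 to 60 mm in front of it (chute x = -100 to -160 mm).
- chunk_2: Upper of the two chunks, same size, in the trough just behind the first. Origin: its centre.
Things that resemble listed ones, but are neither listed nor needed, are in the scene too. What is shaped like the chunk_2 but red is not meant.

How it is judged:
By the outcome, as a careful person would: the job done as asked, in the order asked, and still so for the second after the job is handed in, with the robot touching nothing.
It also fails if it takes over 48 s, if anything falls off the work surface, if the arm or the gripper's body presses on something with over 40 N, if the wrist force passes 120 N, or if a joint passes its speed limit or range.

## Working session

There is one attempt and no reset: what is moved stays moved. The work goes in short steps, each a Python script; the robot and the scene stay as the last script left them, time stands still between calls to the robot, and variables do not carry over. Pictures are saved under pics/ and viewed, and the job is handed in when it is done.

```bash
ls; mkdir -p pics; python3 - <<'E'
from cell import robot
import cv2
for n in ["scene","top","wrist"]:
    d=robot.get_image(n); cv2.imwrite(f"pics/a_{n}.png",d["frame"][:,:,::-1])
    import pickle; pickle.dump(d,open(f"a_{n}.pkl","wb"))
    if n!="wrist": print(n,d["camera_matrix"].tolist(),(-d["R"].T@d["t"]).round(3),d["R"][2].round(2))
print(robot.read_clock(),robot.read_eef_pos(),robot.read_eef_rot())
E
```

```text
pics
scene [[530.1346431303343, 0.0, 276.66225009238275], [0.0, 530.1346431303343, 212.6779258680628], [0.0, 0.0, 1.0]] [1.416 0.455 1.109] [-0.58 -0.37 -0.73]
top [[538.59936852761, 0.0, 280.10241654828536], [0.0, 538.59936852761, 208.30949931232252], [0.0, 0.0, 1.0]] [ 0.47  -0.028  1.2  ] [ 0.19  0.   -0.98]
0.15 [ 0.24094495 -0.57656842  0.29179352] [ 9.80486491e-01  1.96586037e-01 -3.91438875e-05 -4.12661641e-04]
```

View pics/a_scene.png

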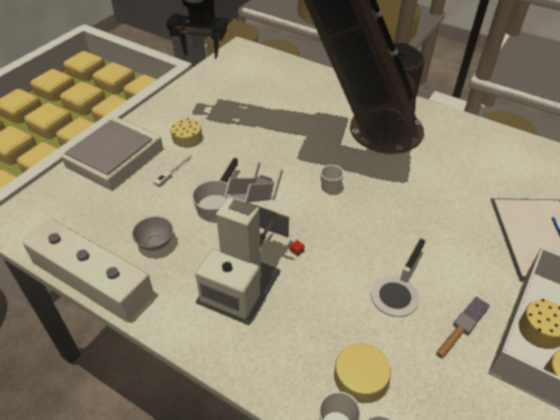

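View pics/a_top.png

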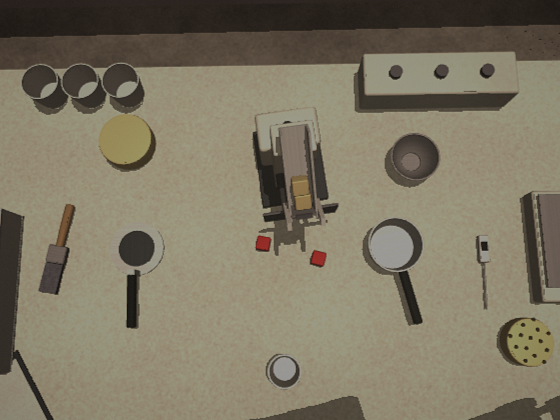

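The top view shows the pan at about (395,244) with its handle running to (415,320). The skimmer is at (137,248), the chute lip at about (303,222), and there are red decoys on the table at (263,243) and (318,258). Next I'll enlarge the pan and chute.

```bash
cat > h.py <<'E'
import numpy as np,cv2,pickle
def ray(d,uv,z):
    K,R,t=d["camera_matrix"],d["R"],d["t"]
    c=-R.T@t; v=R.T@np.linalg.solve(K,np.array([uv[0],uv[1],1.]))
    return c+v*(z-c[2])/v[2]
def proj(d,X):
    p=d["camera_matrix"]@(d["R"]@np.array(X)+d["t"]); return p[:2]/p[2]
E
python3 - <<'E'
import pickle,cv2
d=pickle.load(open("a_top.pkl","rb"))["frame"][:,:,::-1]
cv2.imwrite("pics/b1.png",cv2.resize(d[90:260,220:360],None,fx=3.5,fy=3.5,interpolation=2))
cv2.imwrite("pics/b2.png",cv2.resize(d[205:335,350:500],None,fx=4.5,fy=4.5,interpolation=2))
d=pickle.load(open("a_scene.pkl","rb"))["frame"][:,:,::-1]
cv2.imwrite("pics/b3.png",cv2.resize(d[145:325,160:330],None,fx=3.3,fy=3.3,interpolation=2))
E
```

```text
(no output)
```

View pics/b1.png

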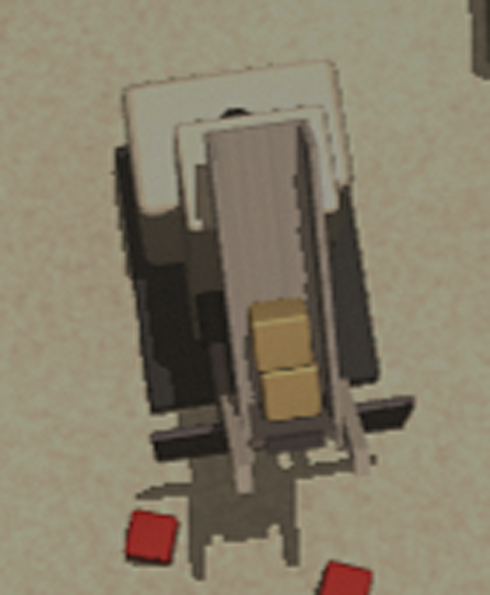

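View pics/b2.png

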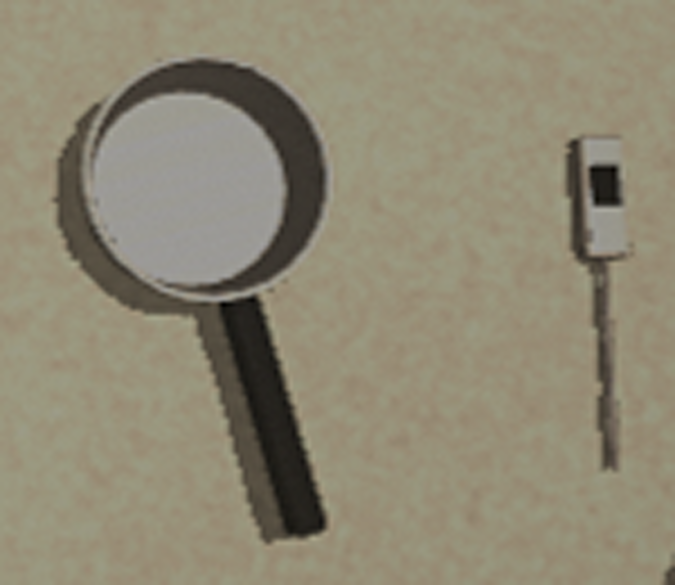

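View pics/b3.png

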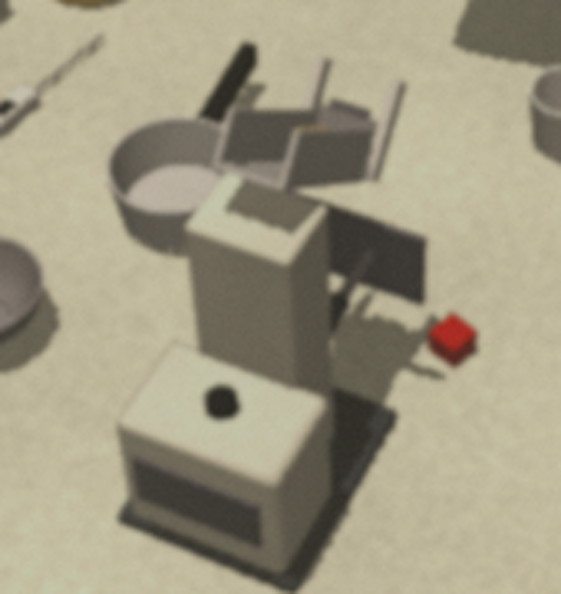

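```bash
python3 - <<'E'
from h import *
d=pickle.load(open("a_top.pkl","rb"));s=pickle.load(open("a_scene.pkl","rb"))
b1=lambda u,v:(u/3.5+220-.36,v/3.5+90-.36); b2=lambda u,v:(u/4.5+350-.39,v/4.5+205-.39); b3=lambda u,v:(u/3.3+160-.35,v/3.3+145-.35)
c=ray(d,b2(205,179.5),.055);e=ray(d,b2(306,529),.052); print("pan",c,e,np.linalg.norm((c-e)[:2]),np.degrees(np.arctan2(*(c-e)[1::-1])))
f=np.array([ray(d,b2(u,v),.055)[:2] for u,v in [(82,180),(328,180),(205,57),(205,302)]]); print(f)
# floor: (189,189) z~.004
print("floor",ray(d,b2(189,189),.004))
print("end scene",ray(s,b3(248,45),.052))
pl=ray(d,b1(152,433),.165);pr=ray(d,b1(414,398),.165);print("plate top back?",pl,pr,np.linalg.norm(pl-pr))
pl2=ray(d,b1(155,461),.165);pr2=ray(d,b1(405,430),.165);print("plate lower: z165",pl2,pr2, "z90",ray(d,b1(155,461),.09),ray(d,b1(405,430),.09))
print("scene plate top R corner",ray(s,b3(427,238),.165),"bottom",ray(s,b3(421,303),.09))
bl=ray(d,b1(150,412),.01);br=ray(d,b1(378,380),.01);print("base",bl,br,(bl+br)/2,np.linalg.norm(bl-br),np.degrees(np.arctan2(*(br-bl)[:2])))
print("guide tips",ray(d,b1(245,490),.27),ray(d,b1(372,460),.27),"scene",ray(s,b3(325,62),.27),ray(s,b3(402,85),.27))
print("trough up",ray(d,b1(208,130),.34),ray(d,b1(305,122),.34))
ul=ray(d,b1(115,148),.01);ur=ray(d,b1(345,185),.01);print(bl-ul,np.degrees(np.arctan2(*(ul-bl)[1::-1])))
E
```

```text
pan [ 0.60663662 -0.2671539   0.055     ] [ 0.44379569 -0.30559004  0.052     ] 0.16731558647278316 13.280728523129321
[[ 0.60728479 -0.20887338]
 [ 0.60551262 -0.32536695]
 [ 0.66556758 -0.27036796]
 [ 0.54882047 -0.26400064]]
floor [ 0.60813704 -0.26965609  0.004     ]
end scene [ 0.4457899  -0.30662531  0.052     ]
plate top back? [0.65852808 0.01025184 0.165     ] [ 0.67614843 -0.1365935   0.165     ] 0.1478987142263887
plate lower: z165 [0.64265805 0.00871448 0.165     ] [ 0.65802307 -0.13094699  0.165     ] z90 [0.65519921 0.01134263 0.09      ] [ 0.67167733 -0.13843634  0.09      ]
scene plate top R corner [0.6551838  0.01199391 0.165     ] bottom [0.65555671 0.00863493 0.09      ]
base [0.70057296 0.01708494 0.01      ] [ 0.71928076 -0.13013151  0.01      ] [ 0.70992686 -0.05652328  0.01      ] 0.14840035546347582 172.7578516956088
guide tips [ 0.60974815 -0.03972088  0.27      ] [ 0.6239232  -0.10346508  0.27      ] scene [ 0.63103043 -0.09189466  0.27      ] [ 0.62199048 -0.03180699  0.27      ]
trough up [ 0.77354474 -0.02418193  0.34      ] [ 0.77677961 -0.07067652  0.34      ]
[-0.17814086 -0.02168529  0.        ] 6.94053108652495
```

```bash
python3 - <<'E'
from h import *
d=pickle.load(open("a_top.pkl","rb"));s=pickle.load(open("a_scene.pkl","rb"))
f=d["frame"].max(2); m=np.zeros_like(f); m[270:330,385:430]=(f[270:330,385:430]<55)*255
c=max(cv2.findContours(m,cv2.RETR_EXTERNAL,cv2.CHAIN_APPROX_NONE)[0],key=cv2.contourArea)
v,u=np.nonzero(m); P=np.array([ray(d,(a,b),.052)[:2] for a,b in zip(u,v)]);mu=P.mean(0);ev=np.linalg.svd(P-mu,full_matrices=False)[2][0]; ev*=np.sign(ev[0])
t=(P-mu)@ev;w=(P-mu)@[-ev[1],ev[0]]
print("handle",mu,ev,np.degrees(np.arctan2(ev[1],ev[0])),"t",t.min(),t.max(),"w",w.min(),w.max())
pc=np.array([.607,-.267]);print("pan centre off axis",(pc-mu)@[-ev[1],ev[0]],"dist end",(pc-mu)@ev-t.min())
def tri(u1,u2):
    P=[q["camera_matrix"]@np.c_[q["R"],q["t"]] for q in(d,s)]
    X=cv2.triangulatePoints(P[0],P[1],np.array(u1,float),np.array(u2,float)).ravel();X=X[:3]/X[3]
    return X,proj(d,X)-u1,proj(s,X)-u2
b1=lambda u,v:(u/3.5+220-.36,v/3.5+90-.36);b3=lambda u,v:(u/3.3+160-.35,v/3.3+145-.35)
print(tri(b1(245,490),b3(402,85)));print(tri(b1(372,460),b3(325,62)))
x=np.array([.993,.119]);print("lip pred px",proj(d,[.656,-.064,.2]),proj(d,[.656-.022*-.119,-.064-.022*.993,.2]),proj(d,[.656+.022*-.119,-.064+.022*.993,.2]))
E
```

```text
handle [ 0.49565653 -0.29286895] [0.97159475 0.23665088] 13.688956578338757 t -0.05522665674754846 0.05593943996503766 w -0.009445688096560878 0.009371808228426778
pan centre off axis -0.001215391167214505 dist end 0.16952930102228814
(array([ 0.61118802, -0.03925885,  0.25828946]), array([-0.34478448,  0.18731666]), array([-0.29729317, -0.03656604]))
(array([ 0.6237777 , -0.10116363,  0.26102991]), array([-1.68984717,  0.93906086]), array([-1.44220214, -0.24544739]))
lip pred px [301.6744311  210.74948616] [313.20552969 209.2098135 ] [290.13421531 212.29037617]
```

```bash
cat >> h.py <<'E'
def q(a): a=np.radians(a); return [float(np.cos(a/2)),float(np.sin(a/2)),0.,0.]
O=np.array([.7553,-.052]); YC=6.84; XC=np.array([np.cos(np.radians(YC)),np.sin(np.radians(YC))])
G=[.4811,-.2964]; YP=13.69
E
python3 - <<'E'
from h import *
from cell import robot
robot.move_to([*G,.22],q(YP))
print(robot.read_clock(),robot.read_eef_pos(),robot.read_joints())
w=robot.get_image("wrist");cv2.imwrite("pics/c_w.png",w["frame"][:,:,::-1])
p=np.array(robot.read_eef_pos());from scipy.spatial.transform import Rotation as Ro
Rt=Ro.from_quat(robot.read_eef_rot()).as_matrix()
T=w["tool_from_camera"]
def pw(X):
    c=np.linalg.inv(T)@np.r_[Rt.T@(np.array(X)-p),1]; k=w["camera_matrix"]@c[:3]; return (k[:2]/k[2]).round(1)
ev=np.array([np.cos(np.radians(YP)),np.sin(np.radians(YP))]);n=np.array([-ev[1],ev[0]])
for t in(-.042,-.03,0,.05):
  for s in(-.008,.008): print(t,s,pw([*(np.array(G)+t*ev+s*n),.052]))
E
```

```text
1.55 [ 0.48089864 -0.29724156  0.22018546] [-6.70405123e-01  4.91263166e-01  1.78623543e+00 -1.73198035e-04
  8.63602484e-01  6.62203231e-01]
-0.042 -0.008 [288.2 260.7]
-0.042 0.008 [268.8 260.7]
-0.03 -0.008 [288.3 247. ]
-0.03 0.008 [268.6 247.1]
0 -0.008 [288.5 211.6]
0 0.008 [268.3 211.7]
0.05 -0.008 [288.8 147.7]
0.05 0.008 [267.6 147.7]
```

View pics/c_w.png

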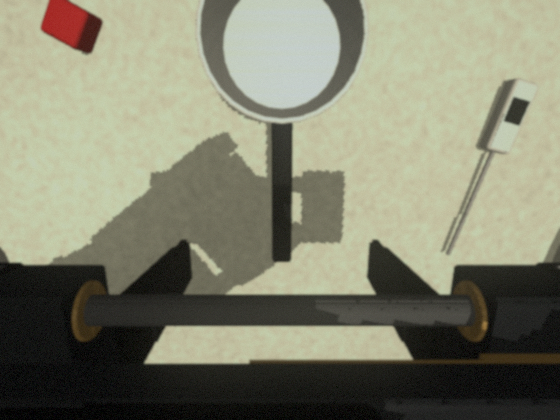

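The wrist view shows the handle vertical at columns 272–292, ending at row 261 where predicted. It sits about 2 mm to the right of the finger midline, so I'll shift slightly and grasp.

```bash
python3 - <<'E'
from h import *
from cell import robot
ev=np.array([np.cos(np.radians(YP)),np.sin(np.radians(YP))]);n=np.array([-ev[1],ev[0]])
g=np.array(G)-.0017*n; print(g)
print(robot.move_linear([*g,.099],q(YP),feed=.12,contact_N=8), robot.read_eef_pos(),robot.read_ft_force())
robot.grab(55); print(robot.read_finger_gap(),robot.read_ft_force(),robot.read_eef_pos())
robot.move_linear([*g,.159],feed=.08); print(robot.read_ft_force(),robot.read_wrist_torque(),robot.read_finger_gap(),robot.read_clock())
for k in("top","scene"):
    d=robot.get_image(k);pickle.dump(d,open(f"d_{k}.pkl","wb"));cv2.imwrite(f"pics/d_{k}.png",d["frame"][:,:,::-1])
w=robot.get_image("wrist");cv2.imwrite("pics/d_w.png",w["frame"][:,:,::-1])
E
```

```text
[ 0.48150234 -0.2980517 ]
False [ 0.48169914 -0.29822223  0.0995847 ] [0.59725546 0.50212189 0.50315493]
0.015595925004780721 [ 0.13370945  0.26353748 -1.09742042] [ 0.4815157  -0.29808723  0.09899517]
[ 0.1168524   0.09868568 -2.54533071] [-0.05041283  0.21896312 -0.00212667] 0.015859721120822713 4.875
```

View pics/d_top.png

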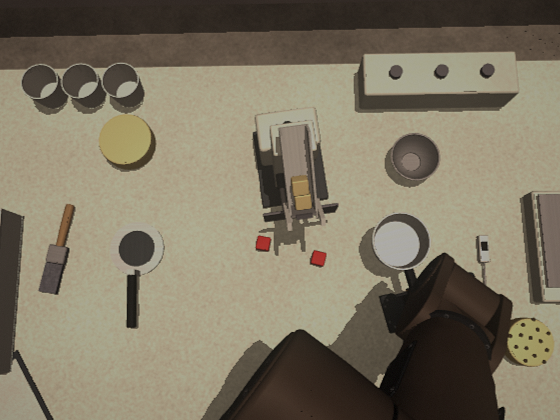

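View pics/d_w.png

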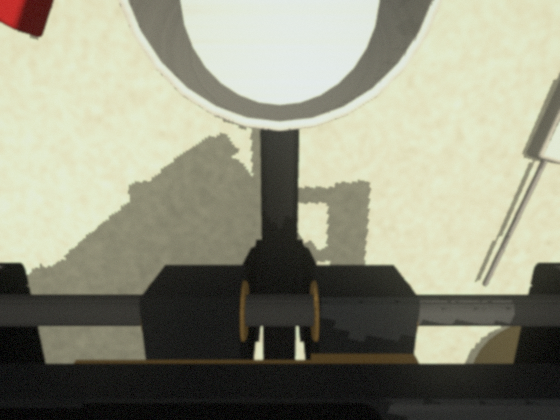

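View pics/d_scene.png

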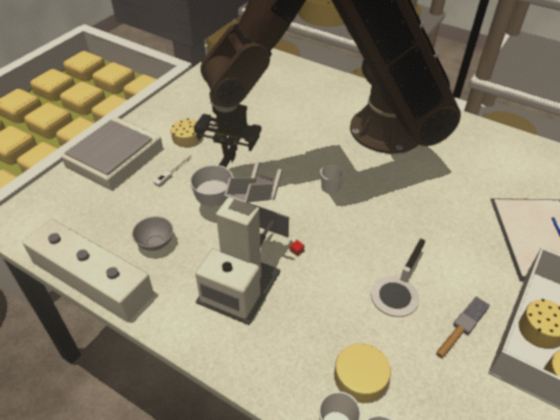

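The pan is lifted, with its rim around (401,242) in the top view and its handle centred between the fingers in the wrist view. Now I'll measure the pan offset from the TCP and check that it's level.

```bash
python3 - <<'E'
from h import *
d=pickle.load(open("d_top.pkl","rb"))["frame"][:,:,::-1]
cv2.imwrite("pics/e1.png",cv2.resize(d[205:280,360:440],None,fx=7,fy=7,interpolation=2))
d=pickle.load(open("d_scene.pkl","rb"))["frame"][:,:,::-1]
cv2.imwrite("pics/e2.png",cv2.resize(d[110:220,170:270],None,fx=5,fy=5,interpolation=2))
E
```

```text
(no output)
```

View pics/e1.png

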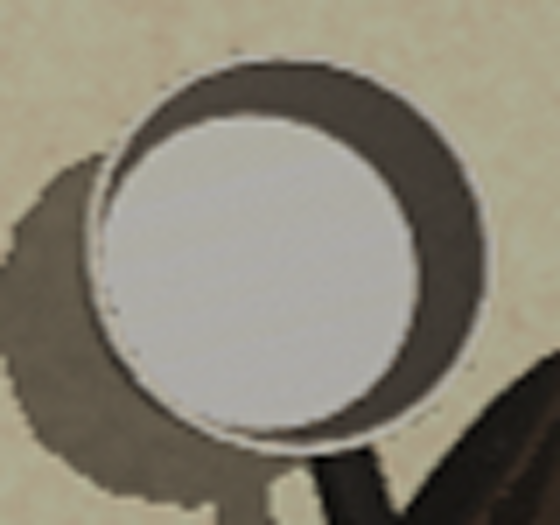

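View pics/e2.png

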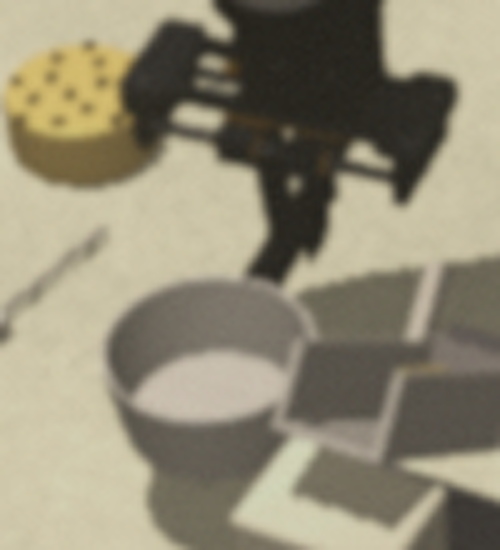

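```bash
python3 - <<'E'
from h import *
d=pickle.load(open("d_top.pkl","rb"));a=pickle.load(open("a_top.pkl","rb"))
e=lambda u,v:(u/7+360-.43,v/7+205-.43)
c=ray(d,e(286.5,256),.115);f=ray(d,e(259,272),.064)
print(c,f,c-f)
g=np.array([.48150,-.29805]);v=c[:2]-g;print(np.linalg.norm(v),np.degrees(np.arctan2(v[1],v[0])))
print([ray(d,e(*x),.115)[:2].round(4) for x in[(83,256),(490,256),(286,57),(286,455)]])
E
```

```text
[ 0.60611966 -0.26575626  0.115     ] [ 0.60779482 -0.26836604  0.064     ] [-0.00167516  0.00260979  0.051     ]
0.1287359538960239 14.52796852566973
[array([ 0.607, -0.207]), array([ 0.6052, -0.3245]), array([ 0.6646, -0.2689]), array([ 0.5488, -0.2624])]
```

The pan is level: the rim-to-floor shift is the same as when it stood on the table. Its centre is about 129 mm ahead of the grasp point. I'll carry it to just in front of the plate.

```bash
cat >> h.py <<'E'
YV=np.array([-XC[1],XC[0]])
def tcp(cx,cy=0.): return (O+(cx-.129)*XC+(cy-.001)*YV)
GG=np.array([.48150,-.29805])
E
python3 - <<'E'
from h import *
from cell import robot
robot.move_linear([*GG,.199],feed=.1)
p=tcp(-.175); print(p)
robot.move_linear([*p,.199],q(YC),feed=.1)
print(robot.read_eef_pos(),robot.read_ft_force(),robot.read_wrist_torque(),robot.read_finger_gap(),robot.read_clock())
for k in("top","scene","wrist"):
    d=robot.get_image(k);pickle.dump(d,open(f"f_{k}.pkl","wb"))
    f=d["frame"][:,:,::-1]
    if k=="top": f=cv2.resize(f[90:290,220:380],None,fx=3,fy=3,interpolation=2)
    if k=="scene": f=cv2.resize(f[110:300,160:340],None,fx=3,fy=3,interpolation=2)
    cv2.imwrite(f"pics/f_{k}.png",f)
E
```

```text
[ 0.45358279 -0.08919842]
[ 0.45363143 -0.08946018  0.1989521 ] [ 0.06086516 -0.64618903 -1.91220352] [-0.03989139  0.27463949 -0.01702231] 0.0157995403549707 7.8333
```

View pics/f_top.png

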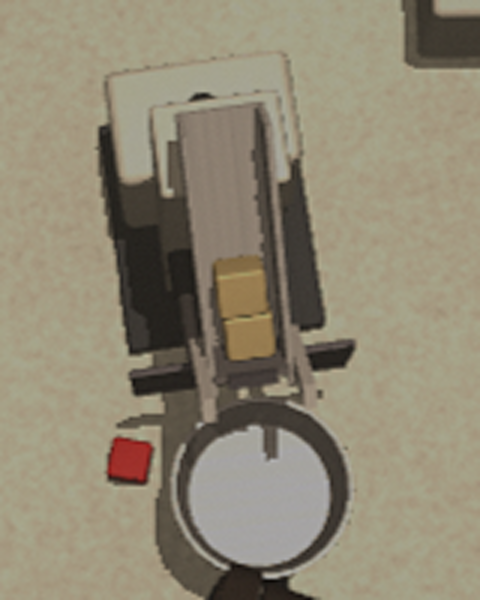

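View pics/f_scene.png

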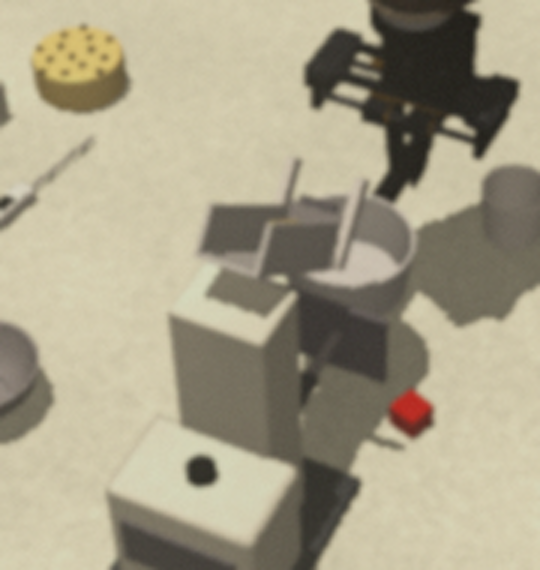

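View pics/f_wrist.png

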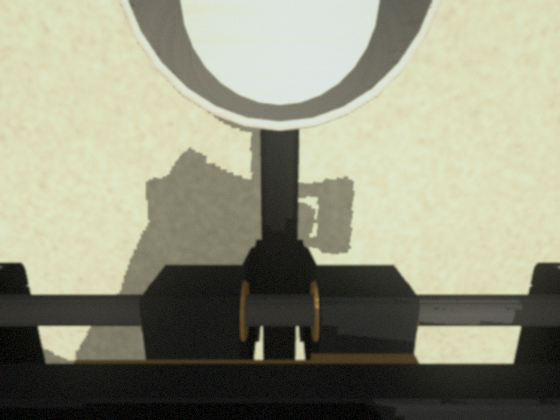

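```bash
python3 - <<'E'
from h import *
d=pickle.load(open("f_top.pkl","rb"))
c=ray(d,(261/3+220-.33,488/3+90-.33),.155)[:2]
print(c,(c-O)@XC,(c-O)@YV)
E
```

```text
[ 0.58196726 -0.0735505 ] -0.17466566757911975 -0.0007536759454959605
```

The rim centre measures chute x = -174.7 mm, y = -0.8 mm, against a commanded -175 and 0. I'll push in now.

```bash
python3 - <<'E'
from h import *
from cell import robot
for x in(-.150,-.140,-.132,-.125):
    r=robot.move_linear([*tcp(x),.199],feed=.06,contact_N=12)
    print(x,r,robot.read_eef_pos(),robot.read_ft_force().round(2),robot.read_clock())
    if r: break
robot.dwell(1.5)
print(robot.read_ft_force().round(2),robot.read_wrist_torque().round(3),robot.read_clock())
for k in("top","scene"):
    d=robot.get_image(k);pickle.dump(d,open(f"g_{k}.pkl","wb"))
    f=d["frame"][:,:,::-1]
    if k=="top": f=cv2.resize(f[90:290,220:380],None,fx=3,fy=3,interpolation=2)
    if k=="scene": f=cv2.resize(f[110:300,160:340],None,fx=3,fy=3,interpolation=2)
    cv2.imwrite(f"pics/g_{k}.png",f)
E
```

```text
-0.15 False [ 0.47841566 -0.08610692  0.19884667] [-1.31  0.5  -1.3 ] 8.55
-0.14 False [ 0.48813699 -0.08494636  0.1988593 ] [-3.01 -1.76 -0.82] 8.8667
-0.132 False [ 0.49642502 -0.0840564   0.19899224] [-0.1  -0.53 -1.49] 9.15
-0.125 False [ 0.50288538 -0.08316815  0.19884219] [-3.66 -0.78 -4.58] 9.4167
[-4.03 -0.09 -5.11] [-0.179  1.567  0.05 ] 10.9167
```

View pics/g_top.png

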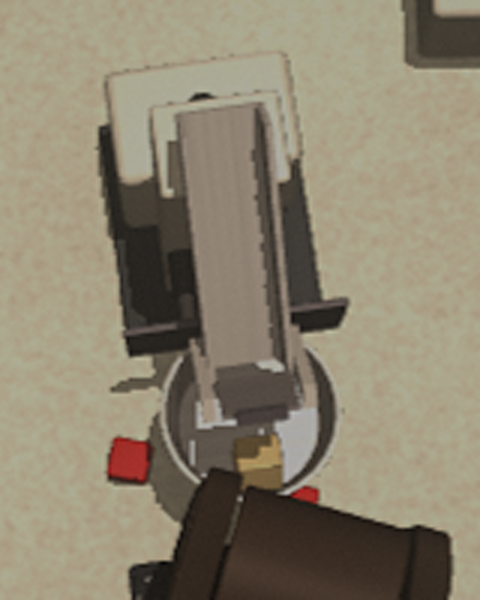

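View pics/g_scene.png

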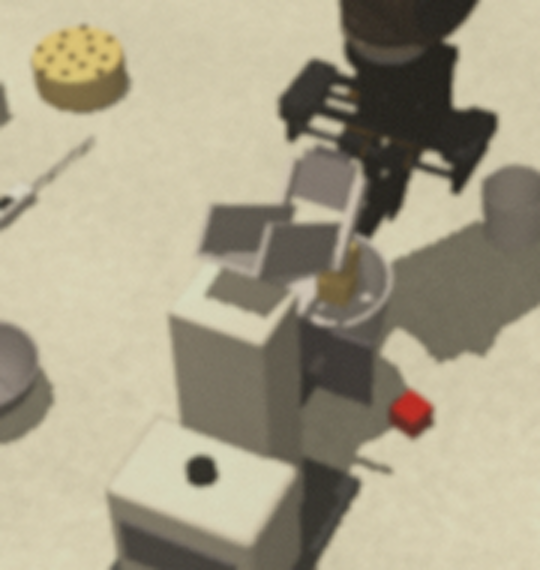

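```bash
python3 - <<'E'
from h import *
from cell import robot
w=robot.get_image("wrist");cv2.imwrite("pics/g_w.png",w["frame"][:,:,::-1])
print(robot.read_ft_force().round(2),robot.read_wrist_torque().round(3))
E
```

```text
[-5.67  1.19 -5.8 ] [-0.114  1.528  0.093]
```

View pics/g_w.png

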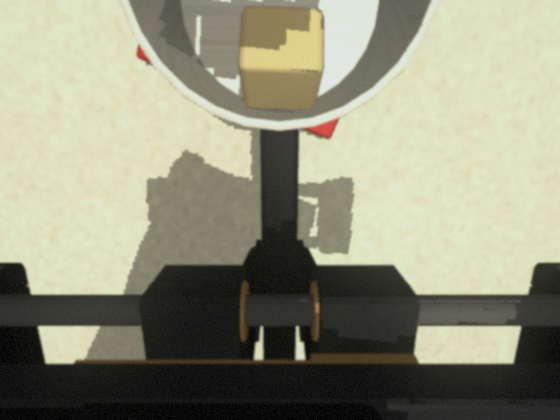

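```bash
python3 - <<'E'
from h import *
a=pickle.load(open("g_top.pkl","rb"))["frame"][:,:,::-1][190:270,265:345]
b=pickle.load(open("g_scene.pkl","rb"))["frame"][:,:,::-1][150:230,230:310]
f=np.hstack([cv2.resize(x,None,fx=5,fy=5,interpolation=2) for x in(a,b)])
cv2.imwrite("pics/g_z.png",np.clip(f*1.3,0,255).astype(np.uint8))
E
```

```text
(no output)
```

View pics/g_z.png

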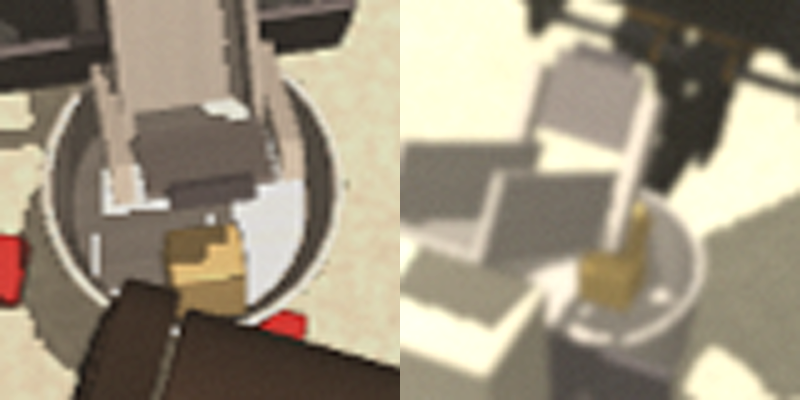

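The trough is empty, and in the scene view I can make out two chunks in the pan, at (610,275) and (640,235) of the crop. I'll back off gently and check.

```bash
python3 - <<'E'
from h import *
from cell import robot
print(robot.move_linear([*tcp(-.19),.199],feed=.06,contact_N=15))
print(robot.read_clock(),robot.read_ft_force().round(2),robot.read_wrist_torque().round(3))
w=robot.get_image("wrist");cv2.imwrite("pics/i_w.png",w["frame"][:,:,::-1])
d=robot.get_image("top");pickle.dump(d,open("i_top.pkl","wb"))
a=d["frame"][:,:,::-1][190:290,250:350]
d=robot.get_image("scene");pickle.dump(d,open("i_scene.pkl","wb"))
b=d["frame"][:,:,::-1][150:250,230:330]
cv2.imwrite("pics/i_z.png",np.hstack([cv2.resize(x,None,fx=4,fy=4,interpolation=2) for x in(a,b)]))
E
```

```text
False
12.3 [-0.74 -0.3  -2.05] [-0.015  0.314  0.014]
```

View pics/i_w.png

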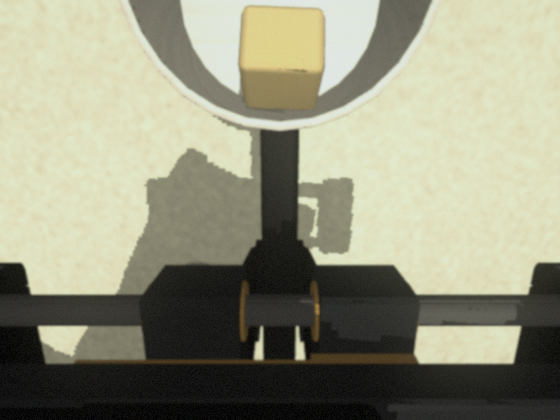

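View pics/i_z.png

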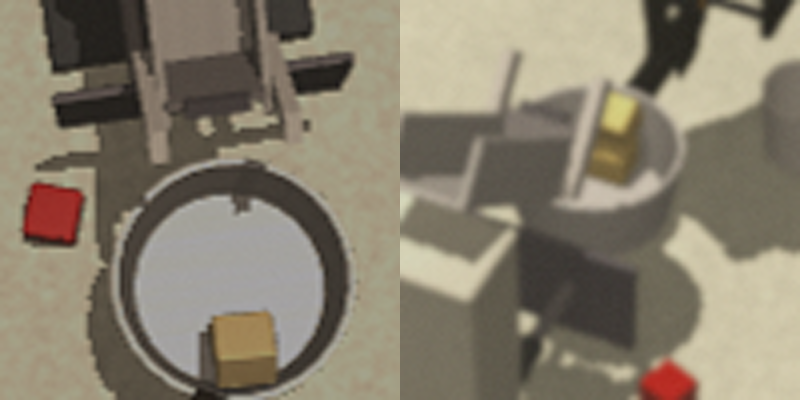

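```bash
python3 - <<'E'
from h import *
from cell import robot
d=pickle.load(open("i_top.pkl","rb"));s=pickle.load(open("i_scene.pkl","rb"))
b=s["frame"][:,:,::-1][160:205,260:310];a=d["frame"][:,:,::-1][255:295,290:330]
cv2.imwrite("pics/j.png",np.hstack([cv2.resize(a,(400,400),interpolation=2),cv2.resize(b,(400,400*45//50),interpolation=2)[:400].copy() if 0 else cv2.resize(b,(400,400),interpolation=2)]))
fz=[];tq=[]
for i in range(6):
    robot.dwell(.1);fz.append(robot.read_ft_force());tq.append(robot.read_wrist_torque())
print(np.mean(fz,0),np.std(fz,0),np.mean(tq,0),np.std(tq,0))
P=[q_["camera_matrix"]@np.c_[q_["R"],q_["t"]] for q_ in(d,s)]
u1=np.array([243/4+250-.4,333/4+190-.4]);u2=np.array([220/4+230-.4,112/4+150-.4])
X=cv2.triangulatePoints(P[0],P[1],u1,u2).ravel();X=X[:3]/X[3];print(X,proj(d,X)-u1,proj(s,X)-u2)
E
```

```text
[-0.25157288  0.33352046 -2.3363669 ] [0.34680764 0.37528745 0.17170716] [-0.02037436  0.26417765 -0.00170903] [0.03843459 0.01711105 0.02806314]
[ 0.54011344 -0.07624812  0.16145171] [-1.6186824   0.86091173] [-1.37415492 -0.17130272]
```

View pics/j.png

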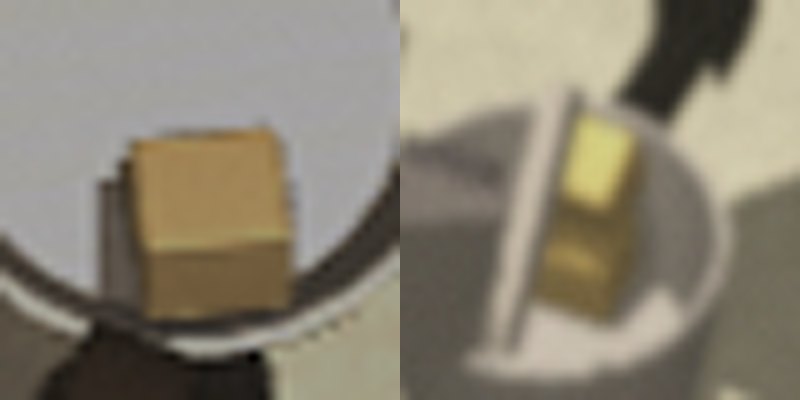

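The images show the chunks stacked in the pan against its handle-side wall. The top face triangulates to 61 mm above the pan's underside, and the scene crop shows two blocks with a crease between them. I'll carry the pan back slowly and set it down softly.

```bash
python3 - <<'E'
from h import *
from cell import robot
robot.move_linear([*GG,.199],q(YP),feed=.06)
print(robot.read_clock(),robot.read_eef_pos())
robot.move_linear([*GG,.112],feed=.045)
d=robot.get_image("top");pickle.dump(d,open("k_top.pkl","wb"))
a=d["frame"][:,:,::-1][200:300,350:450]
d=robot.get_image("scene");b=d["frame"][:,:,::-1][130:230,160:260]
cv2.imwrite("pics/k.png",np.hstack([cv2.resize(x,None,fx=4,fy=4,interpolation=2) for x in(a,b)]))
print(robot.read_clock(),robot.read_ft_force(),robot.read_eef_pos())
E
```

```text
16.725 [ 0.48149605 -0.29797631  0.19903263]
18.9083 [ 0.43306931  0.19306903 -2.53401205] [ 0.48155423 -0.29807601  0.11216238]
```

View pics/k.png

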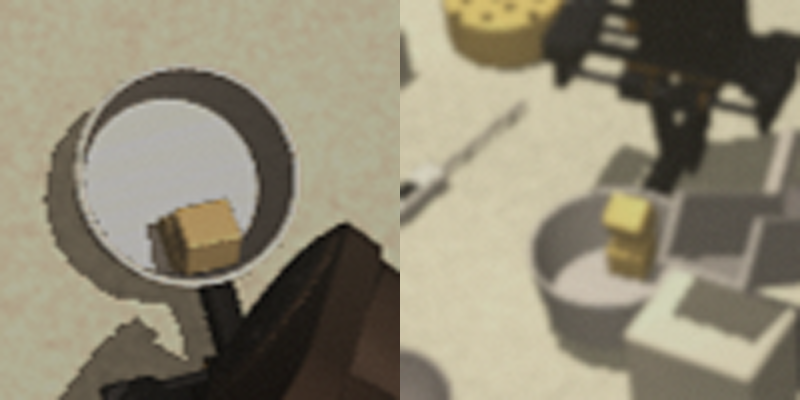

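The pan is level just above its old spot, and both stacked chunks are clearly visible in it. I'll set it down.

```bash
python3 - <<'E'
from h import *
from cell import robot
r=robot.move_linear([*GG,.0988],feed=.02,contact_N=4)
print(r,robot.read_eef_pos(),robot.read_ft_force().round(2))
robot.dwell(.3);print(robot.read_eef_pos(),robot.read_ft_force().round(2),robot.read_clock())
d=robot.get_image("scene");cv2.imwrite("pics/l.png",cv2.resize(d["frame"][:,:,::-1][130:230,160:260],None,fx=5,fy=5,interpolation=2))
E
```

```text
True [ 0.48127634 -0.29799638  0.09873055] [-0.9  -0.21  6.16]
[ 0.48127536 -0.29801135  0.09873649] [-1.25 -0.32  5.34] 19.85
```

View pics/l.png

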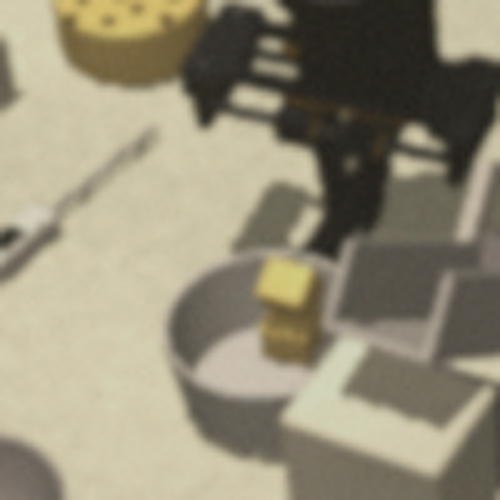

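```bash
python3 - <<'E'
from h import *
from cell import robot
robot.move_linear([*GG,.0991],feed=.02); print(robot.read_ft_force().round(2))
robot.let_go(); print(robot.read_finger_gap())
robot.move_linear([*GG,.22],feed=.08)
robot.move_to([.33,-.45,.3],q(YP))
robot.dwell(.5);print(robot.read_clock(),robot.read_ft_force().round(2))
for k in("top","scene"):
    d=robot.get_image(k);pickle.dump(d,open(f"m_{k}.pkl","wb"));cv2.imwrite(f"pics/m_{k}.png",d["frame"][:,:,::-1])
    if k=="top": a=d["frame"][:,:,::-1][200:330,350:450]
    else: b=d["frame"][:,:,::-1][130:260,160:260]
cv2.imwrite("pics/m_z.png",np.hstack([cv2.resize(x,None,fx=4,fy=4,interpolation=2) for x in(a,b)]))
E
```

```text
[-0.98  0.08  0.18]
0.09497359454406928
24.5667 [0.28 0.2  0.13]
```

View pics/m_top.png

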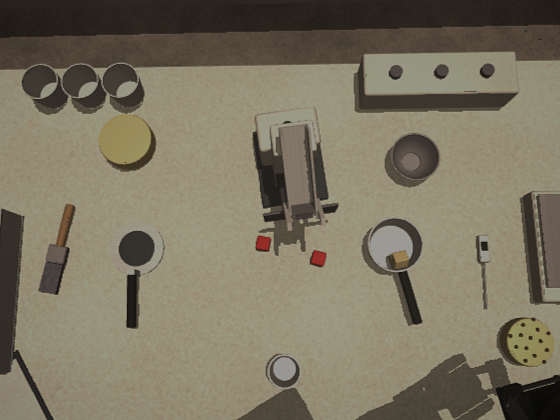

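View pics/m_z.png

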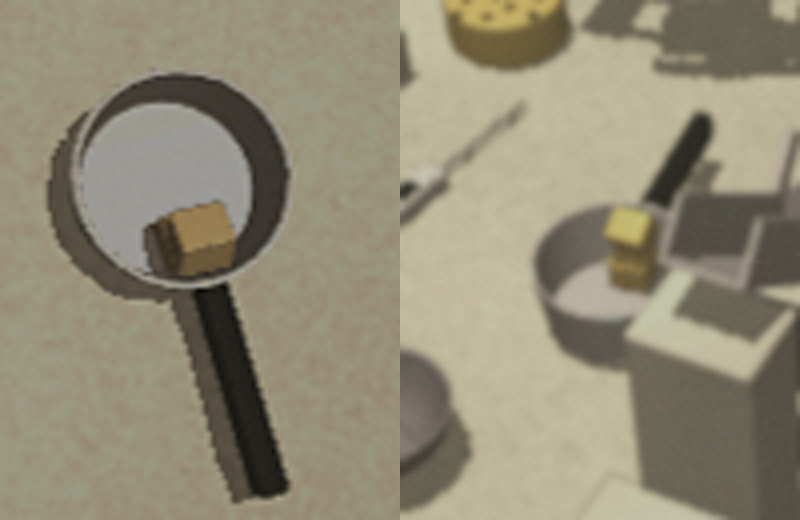

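The pan stands upright at (395,245), where it began. The stacked chunks are inside it, the trough is empty and the table is clear. Handing in.

```bash
python3 - <<'E'
from cell import robot
robot.job_done(); print(robot.read_clock())
E
```

```text
the job is handed in; nothing more can be done
the job is handed in; nothing more can be done
```

Both cheese chunks are in the pan, and the pan is back upright where it stood, released. I handed the job in at about 25 s, against the 48 s limit.

- **What I did:** I gripped the pan by its handle and held it level with its rim at 155 mm. With it I pushed the press plate in to about 28 mm of its 30 mm travel and waited until the trough was empty. I then backed out, carried the pan back slowly, set it down and moved the arm clear.
- **Last pictures:** The pan sits within a pixel or so of its starting place. The trough is empty, and no new cheese is on the table; the two red pieces there were already present.
- **Chunks are stacked:** One chunk lies on top of the other against the handle-side wall. While the pan was held up, the top face measured about 61 mm above its underside, roughly 6 mm above the rim. The top chunk's centre is still below the rim, and the stack stayed steady through carrying, setting down and release.
- **Inconclusive check:** The wrist force and torque readings were too noisy to confirm the weight of two chunks. That there are two rests on the camera images alone: the scene view shows two blocks, and the stack's height matches.
- **Contact forces:** The highest wrist force reading I took was about 8 N, during the push. The pan touched down with about 6 N on the tool.

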